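# Make up the pump-service and sampling kits

### The arm

A 6-joint arm with a two-finger parallel gripper is mounted at the origin on the work surface. World frame = base frame: x ahead of the robot, y to its left, z up, the work surface at z = 0. Lengths are in m, angles in rad, forces in N, time in s.
With the tool pointing down it reaches from about 0.325 to 0.9 m from the base axis. Payload 3.5 kg.
Tool frame: the origin (TCP) lies between the finger pads; the fingertips stand 17 mm ahead of it and the grasp point (between the pads) lies 2 mm behind it (manip.tcp_to_tips is the distance from the TCP to the fingertips, in m); z points along the fingers, y is the line along which they close (so a half turn about z gives the same grasp; the last joint's range is limited). The gripper opens to 85 mm and grips with 20 to 120 N. Pads are 22 mm wide; open, the fingers measure 114 mm over their backs; the gripper's body (76 mm by 85 mm) begins 54 mm behind the grasp point. The pads swing forward as they close: fully open they stand 13 mm farther back than shut.
Start: joints at [1.083, 0.276, -0.026, 1.268, 0, 1.467], TCP at [0.235, 0.579, 0.248] pointing down, gripper open.
Joint ranges: [-3.12, 3.12], [-0.85, 1.88], [-1.08, 1.24], [-1.95, 2.15], [-1.57, 1.53], [-3.14, 3.14]. Speed limits (rad/s): [2.57, 2.57, 3.14, 3.14, 3.14, 3.14].

### API

Orientations are given as a rotation vector (axis times angle).
In Python, from rig import manip gives the robot as it stands. The module is installed in compiled form; this text tells all that it offers.
- The arm moves only by the tool send_rows, never from a script. Its argument "moves" is a list that holds one entry, the list of rows, each a list of 5 numbers: the shift along the world's x, y, z in cm, then the turn about the world's z in degrees, then the gripper's target within -1 to 1 (fully open at 1, half-way at 0, shut at -1). In form: [[[x, y, z, spin, jaw], ...]]. A call has exactly 8 rows; each row shifts and turns the commanded pose from where the row before left it; what a row does not reach is not made up. A row lasts 1/10 s, in which the tool goes at most 50 mm and 8.59 degrees, less where a joint would pass 70% of its speed; a pose out of reach is approached as far as the arm can. A call is refused whole if a number of a shift passes 5 or a number of a turn 8.59, either way. A call with a gripper value outside its range is refused whole. The fingers move at their own pace and stop on an object; "squeeze" is the grip in N (left out, the last holds). Time passes only in rows, so rows that do not move let the fingers close, or fill a call up. It gives the time, the measured TCP pose, the force, the opening and the grip force at its end, in the units of the state.
- manip.sense(): the state, without advancing time (a new reading comes with each control period).
- manip.capture(name): name is "scene" or "top"; returns (picture, depth): 384x512x3 uint8, red, green, blue; 384x512 float32, m along the optical axis (not along the pixel's ray), 0 where there is no reading.
- manip.camera_params(name): a dict with "mtx" (3x3 intrinsics, pixels), "R" (3x3) and "t" (3): a world point X has camera coordinates R X + t. Camera axes: x right, y down, z forward; pixel columns grow to the right and rows downward; lengths in m; the calibration is good to about 2 mm. A picture is of the moment at which its call begins. camera_params takes no time and is no camera call.
- manip.sign_off(): hands the job in; it is judged then, once.
The state is a dict: "time": time; "joints": joint angles; "joint_vel": joint speeds; "joint_torque": joint torques, N m; "ee_pos": TCP position; "ee_rot": TCP orientation; "force": force on the tool from outside, world axes, zero at the start; "moment": the same for the moment, N m; "finger_gap": finger opening in m; "gripper_force": force on a finger pad.
Only numpy, scipy, OpenCV 4.12 (cv2) and the standard library are available. Lean on these libraries where they do the work, as an engineer would, in place of code of your own. Each camera call takes 0.05 s, during which the arm holds its last target. There are 200 camera calls.

### The job

Make up two kits on the lab bench: into the blue tray go the grey tin with the red cap, the white jar with the blue lid and the brass hose fitting; into the orange tray go the grey tin with the blue cap and the amber bottle with the white cap. Stand each item upright, flat on the floor of a pocket, one item to a pocket (any pocket of its tray will do), setting it down gently without dropping it or knocking it over. Leave the yellow-capped tin, the red-capped amber bottle and the green-lidded jar standing where they are, and let go of everything at the end.

Things in the scene. Friction and masses are not known exactly. Their poses are not given: they have to be found in the camera images.
- blue_tray: blue kit tray fixed to the bench, left or right of the stock, 244 mm (its x axis, pointing away from the robot to within 0.3 rad) by 80 mm (y), with a row of three open pockets centred at x = -80, 0 and +80 mm, y = 0 in its frame. Each pocket is 76 by 72 mm inside and takes one item; floor 4 mm thick; rims and dividers 4 mm thick, tops 15 mm above the bench. Origin: centre of the underside; z up.
- orange_tray: orange kit tray fixed to the bench, left or right of the stock, 164 mm (its x axis, pointing away from the robot to within 0.3 rad) by 80 mm (y), with a row of two open pockets centred at x = -40 and +40 mm, y = 0 in its frame. Each pocket is 76 by 72 mm inside and takes one item; floor 4 mm thick; rims and dividers 4 mm thick, tops 15 mm above the bench. Origin: centre of the underside; z up.
- tin_red: small round grey solvent tin, 48 mm diameter, body 58 mm tall with straight sides, with a narrow red screw cap (23 mm diameter) on top, 75 mm tall in all, about 0.12 kg. Starts upright. Origin: centre of the underside; z up. Belongs in the blue tray.
- jar_blue: round white plastic jar, 46 mm diameter, with a blue lid as wide as the jar (47 mm, from 46 to 62 mm height; from above the lid is nearly all one sees), about 0.09 kg. Starts upright. Origin: centre of the underside; z up. Belongs in the blue tray.
- hose_fitting: solid brass hose connector standing upright: round foot 44 mm diameter and 12 mm high, collar 30 mm diameter up to 22 mm, then a straight stem 20 mm diameter up to 65 mm (with two slight ribs near its top), about 0.15 kg; grip it by the stem. Origin: centre of the underside; z up. Belongs in the blue tray.
- tin_blue: small round grey solvent tin, 48 mm diameter, body 58 mm tall with straight sides, with a narrow blue screw cap (23 mm diameter) on top, 75 mm tall in all, about 0.12 kg. Starts upright. Origin: centre of the underside; z up. Belongs in the orange tray.
- amber_white: small round amber glass bottle with a paper label, 46 mm diameter, straight sides up to 50 mm, then a shoulder and a white screw cap (27 mm diameter), 80 mm tall in all, about 0.11 kg. Starts upright. Origin: centre of the underside; z up. Belongs in the orange tray.
- tin_yellow: small round grey solvent tin, 48 mm diameter, body 58 mm tall with straight sides, with a narrow yellow screw cap (23 mm diameter) on top, 75 mm tall in all, about 0.12 kg. Starts upright. Origin: centre of the underside; z up. Not wanted: leave it standing where it is.
- amber_red: small round amber glass bottle with a paper label, 46 mm diameter, straight sides up to 50 mm, then a shoulder and a red screw cap (27 mm diameter), 80 mm tall in all, about 0.11 kg. Starts upright. Origin: centre of the underside; z up. Not wanted: leave it standing where it is.
- jar_green: round white plastic jar, 46 mm diameter, with a green lid as wide as the jar (47 mm, from 46 to 62 mm height; from above the lid is nearly all one sees), about 0.09 kg. Starts upright. Origin: centre of the underside; z up. Not wanted: leave it standing where it is.

How it is judged:
At the end, for the whole second after the job is handed in: Each tray holds its own kit, one item to a pocket, centre within 18 mm of the pocket centre along both tray axes, flat on the floor (underside at most 9 mm up), tilt under 0.12 rad, at rest; the three unwanted containers stand upright within 25 mm of their start ((x of tin_red in the frame of blue_tray between -0.098 and -0.062 m or x of tin_red in the frame of blue_tray between -0.018 and 0.018 m or x of tin_red in the frame of blue_tray between 0.062 and 0.098 m) and y of tin_red in the frame of blue_tray between -0.018 and 0.018 m and z of each of tin_red, jar_blue, hose_fitting in the frame of blue_tray below 0.009 m and angle between each of tin_red, jar_blue, hose_fitting, tin_blue, amber_white, tin_yellow, amber_red, jar_green's own z axis and vertical below 0.12 rad and linear speed of each of tin_red, jar_blue, hose_fitting, tin_blue, amber_white, tin_yellow, amber_red, jar_green below 0.02 m/s and angular speed of each of tin_red, jar_blue, hose_fitting, tin_blue, amber_white below 0.2 rad/s and (x of jar_blue in the frame of blue_tray between -0.098 and -0.062 m or x of jar_blue in the frame of blue_tray between -0.018 and 0.018 m or x of jar_blue in the frame of blue_tray between 0.062 and 0.098 m) and y of jar_blue in the frame of blue_tray between -0.018 and 0.018 m and (x of hose_fitting in the frame of blue_tray between -0.098 and -0.062 m or x of hose_fitting in the frame of blue_tray between -0.018 and 0.018 m or x of hose_fitting in the frame of blue_tray between 0.062 and 0.098 m) and y of hose_fitting in the frame of blue_tray between -0.018 and 0.018 m and (x of tin_blue in the frame of orange_tray between -0.058 and -0.022 m or x of tin_blue in the frame of orange_tray between 0.022 and 0.058 m) and y of tin_blue in the frame of orange_tray between -0.018 and 0.018 m and z of each of tin_blue, amber_white in the frame of orange_tray below 0.009 m and (x of amber_white in the frame of orange_tray between -0.058 and -0.022 m or x of amber_white in the frame of orange_tray between 0.022 and 0.058 m) and y of amber_white in the frame of orange_tray between -0.018 and 0.018 m and distance of each of tin_yellow, amber_red, jar_green from where it was at the start of the episode below 0.025 m); the robot touches nothing.
It fails at once if one of the three unwanted containers is shifted by more than 25 mm or tipped over (distance of any of tin_yellow, amber_red, jar_green from where it was at the start of the episode above 0.025 m or angle between any of tin_yellow, amber_red, jar_green's own z axis and vertical above 0.5 rad).
It fails at once if a kit item is dropped or thrown (faster than 0.7 m/s with the fingers off it, a fall of about 25 mm) ((linear speed of tin_red above 0.7 m/s and contact force between tin_red and the fingers below 0.05 N) or (linear speed of jar_blue above 0.7 m/s and contact force between jar_blue and the fingers below 0.05 N) or (linear speed of hose_fitting above 0.7 m/s and contact force between hose_fitting and the fingers below 0.05 N) or (linear speed of tin_blue above 0.7 m/s and contact force between tin_blue and the fingers below 0.05 N) or (linear speed of amber_white above 0.7 m/s and contact force between amber_white and the fingers below 0.05 N)).
It fails at once if a kit item is knocked over or laid on its side (angle between any of tin_red, jar_blue, hose_fitting, tin_blue, amber_white's own z axis and vertical above 0.9 rad).
It also fails if it takes over 120 s, if anything falls off the work surface, if the arm or the gripper's body presses on something with over 40 N, if the wrist force passes 120 N, or if a joint passes its speed limit or range.

## Working session

There is one attempt and no reset: what is moved stays moved. The work goes in short steps, Python scripts to look and compute and a tool call to move; the robot and the scene stay as the last step left them, time stands still between calls to the robot, and variables do not carry over. Pictures are saved under pics/ and viewed, at most 14 in all, crops included, and the job is handed in when it is done.

Besides the shell and the picture viewer there is one more tool, called after "Emit:" by a JSON object that holds its "name" and its "arguments". send_rows: Moves the arm, as the interface text tells. Its arguments: {"type":"object","properties":{"moves":{"type":"array"},"squeeze":{"type":"number"}},"required":["moves"]}

```bash
mkdir -p pics
python3 - <<'E'
from rig import manip
import cv2,numpy as np
for n in("scene","top"):
    p,d=manip.capture(n); cv2.imwrite(f"pics/{n}0.png",p[:,:,::-1]); np.savez(f"{n}0.npz",p=p,d=d)
    c=manip.camera_params(n); print(n,c["mtx"].round(1).tolist(),(-c["R"].T@c["t"]).round(3),c["R"].round(2).tolist())
s=manip.sense();print(s["time"],s["ee_pos"],s["ee_rot"],s["finger_gap"])
E
```

```text
scene [[487.0, 0.0, 252.0], [0.0, 487.0, 190.1], [0.0, 0.0, 1.0]] [1.004 0.37  0.88 ] [[-0.62, 0.78, -0.02], [0.64, 0.5, -0.58], [-0.44, -0.37, -0.82]]
top [[420.8, 0.0, 251.2], [0.0, 420.8, 197.1], [0.0, 0.0, 1.0]] [0.389 0.017 1.054] [[-0.03, -1.0, 0.01], [-0.98, 0.02, -0.18], [0.18, -0.02, -0.98]]
0.1 [0.23429595 0.5787039  0.24722981] [-0.60057605 -3.0830358   0.00309549] 0.08545567327452354
```

View pics/top0.png

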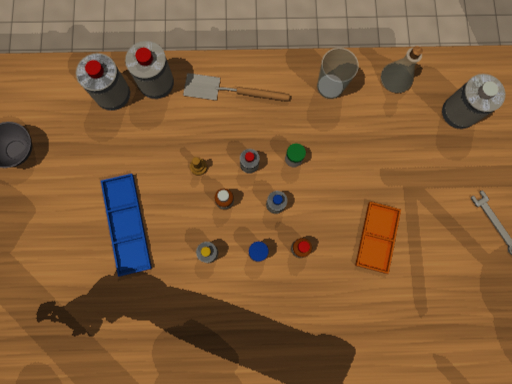

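View pics/scene0.png

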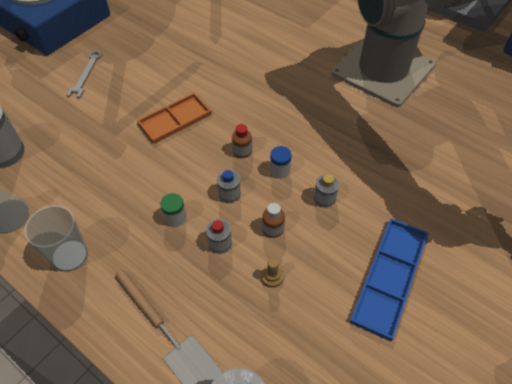

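The top view shows the fitting (198,166), tin_red (250,158), jar_green (296,154), amber_white (224,197), tin_blue (278,201), tin_yellow (206,252), jar_blue (259,251) and amber_red (303,247). The blue tray is at (126,225) and the orange tray at (378,236). The scene view shows the same set, all standing.

```bash
cat > h.py <<'E'
from rig import manip
import cv2,numpy as np
def cloud(n,d):
    c=manip.camera_params(n); v,u=np.indices(d.shape)
    r=np.linalg.inv(c["mtx"])@np.stack([u.ravel(),v.ravel(),np.ones(u.size)])
    P=(r*d.ravel()-c["t"].reshape(3,1)); P=(c["R"].T@P).T.reshape(*d.shape,3); P[d==0]=np.nan
    return P
def plane(n,uv,z):
    c=manip.camera_params(n); o=-c["R"].T@np.ravel(c["t"])
    r=(c["R"].T@np.linalg.inv(c["mtx"])@np.c_[uv,np.ones(len(uv))].T).T
    return (o+r*((z-o[2])/r[:,2])[:,None])[:,:2]
def tray(n,p,col):
    h=cv2.cvtColor(p,cv2.COLOR_RGB2HSV)
    m=cv2.inRange(h,(105,150,60),(128,255,255)) if col=="blue" else cv2.inRange(h,(5,215,120),(13,255,255))
    m=cv2.morphologyEx(m,cv2.MORPH_CLOSE,np.ones((5,5)))
    k=max(cv2.findContours(m,0,1)[0],key=cv2.contourArea)[:,0]
    return cv2.minAreaRect((plane(n,k,.015)*1000).astype(np.float32))
TOP={"tin_red":.075,"jar_blue":.062,"hose":.065,"tin_blue":.075,"amber_white":.08,"tin_yellow":.075,"amber_red":.08,"jar_green":.062}
def items(n,p,d,seeds):
    P=cloud(n,d); out={}
    for k,(x,y) in seeds.items():
        near=np.hypot(P[...,0]-x,P[...,1]-y)<.04
        s=near&(abs(P[...,2]-TOP[k])<.006)
        if s.sum()<4: out[k]=None; continue
        q=P[s]; c,r=cv2.minEnclosingCircle((q[:,:2]*1000).astype(np.float32))
        out[k]=(np.round(c,1),np.round(r,1),np.round(np.median(q[:,2])*1000,1),int(s.sum()))
    return out
E
python3 - <<'E'
from h import *
S={"tin_red":(250,155),"jar_blue":(259,251),"hose":(196,160),"tin_blue":(278,199),"amber_white":(223,195),"tin_yellow":(206,252),"amber_red":(304,246),"jar_green":(296,153)}
seeds={k:plane("top",[v],TOP[k])[0] for k,v in S.items()}
for n in("top","scene"):
    z=np.load(n+"0.npz")
    for k,v in items(n,z["p"],z["d"],seeds).items(): print(n,k,v)
    for c in("blue","orange"): print(n,c,tray(n,z["p"],c))
E
```

```text
top tin_red (array([ 6.698e+02, -2.000e-01]), np.float64(11.2), np.float64(76.5), 73)
top jar_blue (array([443.3, -15.4]), np.float64(23.2), np.float64(62.6), 311)
top hose (array([664.3, 130.2]), np.float64(10.4), np.float64(65.4), 61)
top tin_blue (array([563.2, -63.8]), np.float64(11.2), np.float64(75.5), 74)
top amber_white (array([575.2,  64.6]), np.float64(13.3), np.float64(80.8), 103)
top tin_yellow (array([445. , 107.1]), np.float64(11.2), np.float64(75.9), 78)
top amber_red (array([ 450.2, -120.1]), np.float64(13.1), np.float64(80.7), 107)
top jar_green (array([ 681.2, -115. ]), np.float64(23.5), np.float64(62.8), 279)
top blue ((522.0813598632812, 310.6966247558594), (243.1630859375, 80.37266540527344), 12.120946884155273)
top orange ((474.13604736328125, -315.90802001953125), (79.46733856201172, 164.701171875), 73.86969757080078)
scene tin_red (array([672.8,   2.3]), np.float64(12.5), np.float64(73.4), 100)
scene jar_blue (array([444.6, -11.5]), np.float64(25.2), np.float64(60.5), 296)
scene hose (array([666.7, 133.6]), np.float64(10.4), np.float64(63.4), 89)
scene tin_blue (array([564.8, -60.2]), np.float64(11.9), np.float64(73.2), 84)
scene amber_white (array([576.4,  69.1]), np.float64(14.2), np.float64(78.1), 132)
scene tin_yellow (array([448.1, 111.1]), np.float64(12.1), np.float64(73.4), 89)
scene amber_red (array([ 452.3, -116.5]), np.float64(14.5), np.float64(78.2), 94)
scene jar_green (array([ 683.9, -111.9]), np.float64(24.4), np.float64(60.5), 356)
scene blue ((524.9854736328125, 314.5185546875), (245.16973876953125, 77.03587341308594), 11.96435546875)Traceback (most recent call last):
  File "<stdin>", line 7, in <module>
  File "h.py", line 16, in tray
    k=max(cv2.findContours(m,0,1)[0],key=cv2.contourArea)[:,0]
      ~~~^^^^^^^^^^^^^^^^^^^^^^^^^^^^^^^^^^^^^^^^^^^^^^^^
ValueError: max() iterable argument is empty
```

Both views agree to within about 4 mm, and the heights and sizes match the given ones. I'll use the averages of the two. First pick is the hose fitting at (0.665, 0.132), going to blue pocket 3.

Emit:
{"name": "send_rows", "arguments": {"moves": [[[2.7,-2.8,-0.6,4.25,1],[2.7,-2.8,-0.6,4.25,1],[2.7,-2.8,-0.6,4.25,1],[2.7,-2.8,-0.6,4.25,1],[2.7,-2.8,-0.6,4.25,1],[2.7,-2.8,-0.6,4.25,1],[2.7,-2.8,-0.6,4.25,1],[2.7,-2.8,-0.6,4.25,1]]], "squeeze": 40}}

```text
time: 0.9
ee_pos: [0.4512, 0.3538, 0.1996]
ee_rot: [0.332, -3.123, 0.001]
force: [0.2, 0.1, -0.4]
finger_gap: 0.0855
gripper_force: 0.0
```

Emit:
{"name": "send_rows", "arguments": {"moves": [[[2.9,-2.9,-0.6,0,1],[2.9,-2.9,-0.6,0,1],[2.9,-2.9,-0.6,0,1],[2.9,-2.9,-0.6,0,1],[2.9,-2.9,-0.6,0,1],[2.9,-2.9,-0.6,0,1],[2.9,-2.9,-0.6,0,1],[1.2,-2.0,-0.6,0,1]]]}}

```text
time: 1.7
ee_pos: [0.6679, 0.1299, 0.1514]
ee_rot: [-0.324, 3.124, -0.001]
force: [-1.0, 0.0, 0.4]
finger_gap: 0.0856
gripper_force: 0.0
```

Emit:
{"name": "send_rows", "arguments": {"moves": [[[0,0,0,0,1],[0,0,0,0,1],[0,0,0,0,1],[0,0,0,0,1],[0,0,0,0,1],[0,0,0,0,1],[0,0,0,0,1],[0,0,0,0,1]]]}}

```text
time: 2.5
ee_pos: [0.6656, 0.1325, 0.1524]
ee_rot: [-0.328, 3.124, -0.0]
force: [0.2, -0.1, -0.4]
finger_gap: 0.0852
gripper_force: 0.0
```

Emit:
{"name": "send_rows", "arguments": {"moves": [[[0,0,-2.5,0,1],[0,0,-2.5,0,1],[0,0,-2.5,0,1],[0,0,-2.0,0,1],[0,0,-1.2,0,1],[0,0,0,0,-0.3],[0,0,0,0,-0.6],[0,0,0,0,-1]]]}}

```text
time: 3.3
ee_pos: [0.667, 0.1324, 0.0469]
ee_rot: [-0.327, 3.122, 0.0]
force: [0.1, 0.5, -0.7]
finger_gap: 0.044
gripper_force: 0.0
```

Emit:
{"name": "send_rows", "arguments": {"moves": [[[0,0,0,0,-1],[0,0,0,0,-1],[0,0,0,0,-1],[0,0,0,0,-1],[0,0,0,0,-1],[0,0,0,0,-1],[0,0,0,0,-1],[0,0,0,0,-1]]]}}

```text
time: 4.1
ee_pos: [0.6666, 0.1325, 0.0467]
ee_rot: [-0.327, 3.122, 0.0]
force: [-0.5, 0.6, 6.3]
finger_gap: 0.0191
gripper_force: 39.0
```

Emit:
{"name": "send_rows", "arguments": {"moves": [[[0,0,1,0,-1],[0,0,2.5,0,-1],[0,0,2.5,0,-1],[-1.3,3.9,0,0,-1],[-1.3,3.9,0,0,-1],[-1.3,3.9,0,0,-1],[-1.3,3.9,0,0,-1],[-1.3,3.9,0,0,-1]]]}}

```text
time: 4.9
ee_pos: [0.5993, 0.3283, 0.1049]
ee_rot: [0.327, -3.123, 0.001]
force: [-0.5, -0.3, -0.4]
finger_gap: 0.0188
gripper_force: 39.4
```

Emit:
{"name": "send_rows", "arguments": {"moves": [[[0,0.2,0,0,-1],[0,0,0,0,-1],[0,0,0,0,-1],[0,0,0,0,-1],[0,0,0,0,-1],[0,0,-1.5,0,-1],[0,0,-1.5,0,-1],[0,0,0,0,-1]]]}}

```text
time: 5.7
ee_pos: [0.5979, 0.3277, 0.0711]
ee_rot: [0.326, -3.118, 0.003]
force: [-0.7, -0.0, -2.8]
finger_gap: 0.0191
gripper_force: 39.5
```

```bash
cat > look.py <<'E'
import sys; from h import *
n=sys.argv[1]
v=[]
for c in("top","scene"):
    p,d=manip.capture(c); h,w=p.shape[:2]; v.append(p[:,:,::-1][:,:400])
cv2.imwrite(f"pics/{n}.png",np.hstack(v))
s=manip.sense();print(s["time"],s["ee_pos"],s["force"],s["finger_gap"],s["gripper_force"])
E
python3 look.py a1
```

```text
5.8 [0.59947272 0.32864714 0.07355326] [ 0.38512081  0.64668925 -1.54672257] 0.01884284876222744 39.49636101722717
```

View pics/a1.png

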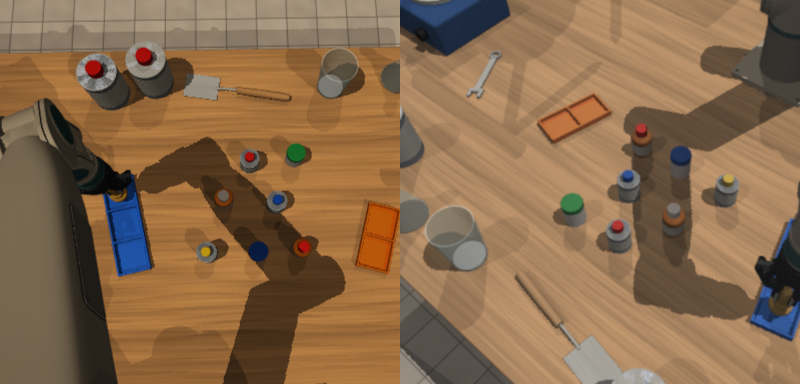

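The fitting hangs over the far blue pocket, at about (118,190) in the top view. I'll lower it gently.

Emit:
{"name": "send_rows", "arguments": {"moves": [[[0.2,0,-0.5,0,-1],[0,0,-0.5,0,-1],[0,0,-0.5,0,-1],[0,0,-0.3,0,-1],[0,0,-0.2,0,-1],[0,0,0,0,-1],[0,0,0,0,-1],[0,0,0,0,-1]]]}}

```text
time: 6.6
ee_pos: [0.6028, 0.3294, 0.0556]
ee_rot: [-0.327, 3.124, 0.0]
force: [-0.6, 0.3, -1.5]
finger_gap: 0.0189
gripper_force: 39.5
```

Emit:
{"name": "send_rows", "arguments": {"moves": [[[0,0,-0.2,0,-1],[0,0,-0.2,0,-1],[0,0,-0.1,0,-1],[0,0,0,0,-1],[0,0,0,0,-1],[0,0,0,0,-1],[0,0,0,0,-1],[0,0,0,0,-1]]]}}

```text
time: 7.4
ee_pos: [0.6027, 0.3293, 0.0507]
ee_rot: [-0.327, 3.124, 0.0]
force: [-2.5, -0.7, 4.5]
finger_gap: 0.019
gripper_force: 40.0
```

Emit:
{"name": "send_rows", "arguments": {"moves": [[[0,0,0,0,-0.4],[0,0,0,0,0],[0,0,0,0,0.5],[0,0,0,0,1],[0,0,0,0,1],[0,0,0.5,0,1],[0,0,1.5,0,1],[0,0,3,0,1]]]}}

```text
time: 8.2
ee_pos: [0.6007, 0.3284, 0.099]
ee_rot: [0.327, -3.12, 0.002]
force: [-0.4, -0.1, 0.1]
finger_gap: 0.0853
gripper_force: 0.0
```

Emit:
{"name": "send_rows", "arguments": {"moves": [[[0,0,5,0,1],[0.7,-3.3,0,0,1],[0.7,-3.3,0,0,1],[0.7,-3.3,0,0,1],[0.7,-3.3,0,0,1],[0.7,-3.3,0,0,1],[0.7,-3.3,0,0,1],[0.7,-3.3,0,0,1]]]}}

```text
time: 9.0
ee_pos: [0.6523, 0.097, 0.1521]
ee_rot: [-0.327, 3.122, -0.0]
force: [0.8, -0.3, -0.6]
finger_gap: 0.0854
gripper_force: 0.0
```

Run:
```python
from h import *
for n in("top","scene"):
    p,d=manip.capture(n); print(n,items(n,p,d,{"hose":(.602,.329),"tin_red":(.671,.001)}))
```

```text
top {'hose': (array([600.6, 326.3]), np.float64(10.5), np.float64(68.4), 51), 'tin_red': (array([6.695e+02, 1.000e-01]), np.float64(11.3), np.float64(75.7), 74)}
scene {'hose': (array([602.3, 330.1]), np.float64(10.7), np.float64(67.1), 119), 'tin_red': (array([672.2,   3.4]), np.float64(11.6), np.float64(73.2), 102)}
```

Emit:
{"name": "send_rows", "arguments": {"moves": [[[0.7,-3.3,0,0,1],[0.7,-3.3,0,0,1],[0.5,-3.1,0,0,1],[0,0,0,0,1],[0,0,0,0,1],[0,0,0,0,1],[0,0,0,0,1],[0,0,0,0,1]]]}}

```text
time: 9.9
ee_pos: [0.6704, 0.0024, 0.1504]
ee_rot: [0.329, -3.124, -0.0]
force: [-0.3, 0.2, -0.3]
finger_gap: 0.0855
gripper_force: 0.0
```

Emit:
{"name": "send_rows", "arguments": {"moves": [[[0,0,-3,0,1],[0,0,-3,0,1],[0,0,-3,0,1],[0,0,-1.6,0,1],[0,0,-0.8,0,1],[0,0,0,0,0.4],[0,0,0,0,0],[0,0,0,0,-1]]]}}

```text
time: 10.7
ee_pos: [0.6724, 0.0013, 0.0385]
ee_rot: [-0.327, 3.121, -0.001]
force: [-0.9, -0.3, -0.2]
finger_gap: 0.0469
gripper_force: 41.1
```

Emit:
{"name": "send_rows", "arguments": {"moves": [[[0,0,0,0,-1],[0,0,0,0,-1],[0,0,0,0,-1],[0,0,0,0,-1],[0,0,0,0,-1],[0,0,0,0,-1],[0,0,0,0,-1],[0,0,0,0,-1]]]}}

```text
time: 11.5
ee_pos: [0.6724, 0.0012, 0.0384]
ee_rot: [-0.327, 3.121, -0.001]
force: [0.5, 0.6, 6.6]
finger_gap: 0.047
gripper_force: 41.5
```

Emit:
{"name": "send_rows", "arguments": {"moves": [[[0,0,1,0,-1],[0,0,3,0,-1],[0,0,4,0,-1],[0,0,3,0,-1],[-1.9,3.9,0,0,-1],[-1.9,3.9,0,0,-1],[-1.9,3.9,0,0,-1],[-1.9,3.9,0,0,-1]]]}}

```text
time: 12.3
ee_pos: [0.5931, 0.1583, 0.1464]
ee_rot: [0.326, -3.124, 0.0]
force: [-0.3, 0.4, -1.2]
finger_gap: 0.0469
gripper_force: 41.6
```

Emit:
{"name": "send_rows", "arguments": {"moves": [[[-1.9,3.9,0,0,-1],[-1.9,3.9,0,0,-1],[-1.9,3.9,0,0,-1],[-1.6,3.8,0,0,-1],[0,0,0,0,-1],[0,0,0,0,-1],[0,0,0,0,-1],[0,0,0,0,-1]]]}}

```text
time: 13.1
ee_pos: [0.5221, 0.3111, 0.1463]
ee_rot: [0.324, -3.125, 0.001]
force: [-0.6, 0.1, -1.6]
finger_gap: 0.0468
gripper_force: 41.8
```

Emit:
{"name": "send_rows", "arguments": {"moves": [[[0.1,0.1,-3,0,-1],[0,0,-3,0,-1],[0,0,-2,0,-1],[0,0,-1,0,-1],[0,0,-0.5,0,-1],[0,0,0,0,-1],[0,0,0,0,-1],[0,0,0,0,-1]]]}}

```text
time: 13.9
ee_pos: [0.5237, 0.3137, 0.0527]
ee_rot: [-0.327, 3.122, 0.001]
force: [0.3, 0.2, -0.9]
finger_gap: 0.0472
gripper_force: 41.8
```

Emit:
{"name": "send_rows", "arguments": {"moves": [[[0,0,-0.4,0,-1],[0,0,-0.3,0,-1],[0,0,-0.2,0,-1],[0,0,-0.1,0,-1],[0,0,0,0,-1],[0,0,0,0,-1],[0,0,0,0,-1],[0,0,0,0,-1]]]}}

```text
time: 14.7
ee_pos: [0.5224, 0.3133, 0.0424]
ee_rot: [0.327, -3.124, 0.0]
force: [-2.8, -1.6, 6.4]
finger_gap: 0.047
gripper_force: 42.5
```

Emit:
{"name": "send_rows", "arguments": {"moves": [[[0,0,0,0,0.3],[0,0,0,0,0.6],[0,0,0,0,1],[0,0,0,0,1],[0,0,0.5,0,1],[0,0,1.5,0,1],[0,0,4,0,1],[0,0,4.8,0,1]]]}}

```text
time: 15.5
ee_pos: [0.5211, 0.3126, 0.1495]
ee_rot: [0.327, -3.121, 0.002]
force: [1.3, 0.1, -0.5]
finger_gap: 0.0856
gripper_force: 0.0
```

Emit:
{"name": "send_rows", "arguments": {"moves": [[[-0.7,-3.3,0,0,1],[-0.8,-3.3,0,0,1],[-0.8,-3.3,0,0,1],[-0.8,-3.3,0,0,1],[-0.8,-3.3,0,0,1],[-0.8,-3.3,0,0,1],[-0.8,-3.3,0,0,1],[-0.8,-3.3,0,0,1]]]}}

```text
time: 16.3
ee_pos: [0.4597, 0.0481, 0.1508]
ee_rot: [-0.327, 3.122, -0.001]
force: [0.0, -1.4, -0.4]
finger_gap: 0.0855
gripper_force: 0.0
```

Emit:
{"name": "send_rows", "arguments": {"moves": [[[-0.8,-3.3,0,0,1],[-0.8,-3.0,0,0,1],[0,0,0,0,1],[0,0,0,0,1],[0,0,0,0,1],[0,0,0,0,1],[0,0,0,0,1],[0,0,0,0,1]]]}}

```text
time: 17.1
ee_pos: [0.4437, -0.0131, 0.1493]
ee_rot: [0.329, -3.124, -0.0]
force: [1.2, -0.4, 0.0]
finger_gap: 0.0855
gripper_force: 0.0
```

Run:
```python
from h import *
for n in("top","scene"):
    p,d=manip.capture(n); print(n,items(n,p,d,{"tin_red":(.523,.313)}))
print(manip.sense()["ee_pos"])
```

```text
top {'tin_red': (array([520.6, 310.1]), np.float64(11.4), np.float64(79.2), 72)}
scene {'tin_red': (array([522.9, 314. ]), np.float64(11.5), np.float64(77.3), 131)}
[ 0.4436157  -0.01333042  0.14921613]
```

Emit:
{"name": "send_rows", "arguments": {"moves": [[[0,0,-3,0,1],[0,0,-3,0,1],[0,0,-2,0,1],[0,0,-1.2,0,1],[0,0,-0.5,0,1],[0,0,0,0,0.4],[0,0,0,0,0],[0,0,0,0,-1]]]}}

```text
time: 18.0
ee_pos: [0.4449, -0.0138, 0.0535]
ee_rot: [-0.327, 3.122, -0.001]
force: [-0.4, 0.3, 5.1]
finger_gap: 0.0458
gripper_force: 40.1
```

Emit:
{"name": "send_rows", "arguments": {"moves": [[[0,0,0,0,-1],[0,0,0,0,-1],[0,0,0,0,-1],[0,0,0,0,-1],[0,0,0,0,-1],[0,0,0,0,-1],[0,0,0,0,-1],[0,0,0,0,-1]]]}}

```text
time: 18.8
ee_pos: [0.4449, -0.0139, 0.0536]
ee_rot: [-0.327, 3.122, -0.001]
force: [-0.8, 0.7, 6.8]
finger_gap: 0.0457
gripper_force: 40.8
```

Emit:
{"name": "send_rows", "arguments": {"moves": [[[0,0,1,0,-1],[0,0,3,0,-1],[0,0,4,0,-1],[0,0,3,0,-1],[0,2.0,0,0,-1],[0,3.8,0,0,-1],[0,3.9,0,0,-1],[0,3.9,0,0,-1]]]}}

```text
time: 19.6
ee_pos: [0.4433, 0.1234, 0.1629]
ee_rot: [-0.326, 3.124, -0.0]
force: [0.5, 0.0, -0.9]
finger_gap: 0.0457
gripper_force: 41.5
```

Emit:
{"name": "send_rows", "arguments": {"moves": [[[0,3.9,0,0,-1],[0,3.9,0,0,-1],[0,3.9,0,0,-1],[0,3.7,0,0,-1],[0,2.0,0,0,-1],[0,0,0,0,-1],[0,0,0,0,-1],[0,0,0,0,-1]]]}}

```text
time: 20.4
ee_pos: [0.4432, 0.2953, 0.1622]
ee_rot: [0.326, -3.124, 0.001]
force: [0.4, 0.1, -0.2]
finger_gap: 0.0458
gripper_force: 41.5
```

Emit:
{"name": "send_rows", "arguments": {"moves": [[[0,0,-3,0,-1],[0,0,-3,0,-1],[0,0,-2,0,-1],[0,0,-1,0,-1],[0,0,-0.6,0,-1],[0,0,0,0,-1],[0,0,0,0,-1],[0,0,0,0,-1]]]}}

```text
time: 21.2
ee_pos: [0.4446, 0.2967, 0.0675]
ee_rot: [-0.327, 3.122, 0.001]
force: [-0.4, -0.3, -0.6]
finger_gap: 0.0457
gripper_force: 41.5
```

Emit:
{"name": "send_rows", "arguments": {"moves": [[[0,0,-0.4,0,-1],[0,0,-0.3,0,-1],[0,0,-0.2,0,-1],[0,0,-0.1,0,-1],[0,0,0,0,-1],[0,0,0,0,-1],[0,0,0,0,-1],[0,0,0,0,-1]]]}}

```text
time: 22.0
ee_pos: [0.4439, 0.2965, 0.0576]
ee_rot: [-0.327, 3.124, -0.0]
force: [-2.0, -1.0, 9.3]
finger_gap: 0.0459
gripper_force: 42.3
```

Emit:
{"name": "send_rows", "arguments": {"moves": [[[0,0,0,0,0.3],[0,0,0,0,0.6],[0,0,0,0,1],[0,0,0,0,1],[0,0,0.5,0,1],[0,0,1.5,0,1],[0,0,3.4,0,1],[0,0,4,0,1]]]}}

```text
time: 22.8
ee_pos: [0.4422, 0.2955, 0.15]
ee_rot: [0.327, -3.121, 0.002]
force: [-0.3, 0.0, -0.1]
finger_gap: 0.0855
gripper_force: 0.0
```

Emit:
{"name": "send_rows", "arguments": {"moves": [[[1.2,-3.6,0,-3.5,1],[1.2,-3.6,0,-3.5,1],[1.2,-3.6,0,-3.5,1],[1.2,-3.6,0,-3.5,1],[1.2,-3.6,0,-3.5,1],[1.2,-3.6,0,-3.5,1],[1.2,-3.6,0,-3.5,1],[1.2,-3.6,0,-3.5,1]]]}}

```text
time: 23.6
ee_pos: [0.54, 0.0067, 0.1507]
ee_rot: [0.442, 3.11, 0.0]
force: [0.9, -0.3, -0.2]
finger_gap: 0.0853
gripper_force: 0.0
```

Emit:
{"name": "send_rows", "arguments": {"moves": [[[1.2,-3.6,0,0,1],[1.2,-3.4,0,0,1],[0,0,0,0,1],[0,0,0,0,1],[0,0,0,0,1],[0,0,0,0,1],[0,0,0,0,1],[0,0,0,0,1]]]}}

```text
time: 24.4
ee_pos: [0.5634, -0.0609, 0.1503]
ee_rot: [-0.437, -3.111, -0.0]
force: [-0.4, 0.3, -0.4]
finger_gap: 0.0855
gripper_force: 0.0
```

```bash
python3 look.py a2
python3 - <<'E'
from h import *
for n in("top","scene"):
    p,d=manip.capture(n); print(n,items(n,p,d,{"jar_blue":(.444,.297),"tin_yellow":(.446,.109),"amber_red":(.451,-.118)}))
E
```

```text
24.5 [ 0.56351999 -0.06120954  0.15036059] [-0.24152783  0.2873996  -0.17749699] 0.08530041624860019 0.0
top {'jar_blue': (array([442.3, 294.7]), np.float64(23.9), np.float64(66.1), 241), 'tin_yellow': (array([444.9, 106.9]), np.float64(11.3), np.float64(76.0), 79), 'amber_red': None}
scene {'jar_blue': (array([444.9, 298. ]), np.float64(24.6), np.float64(64.2), 443), 'tin_yellow': (array([447. , 110.6]), np.float64(12.0), np.float64(73.4), 86), 'amber_red': (array([ 449.3, -116.5]), np.float64(13.6), np.float64(78.0), 61)}
```

View pics/a2.png

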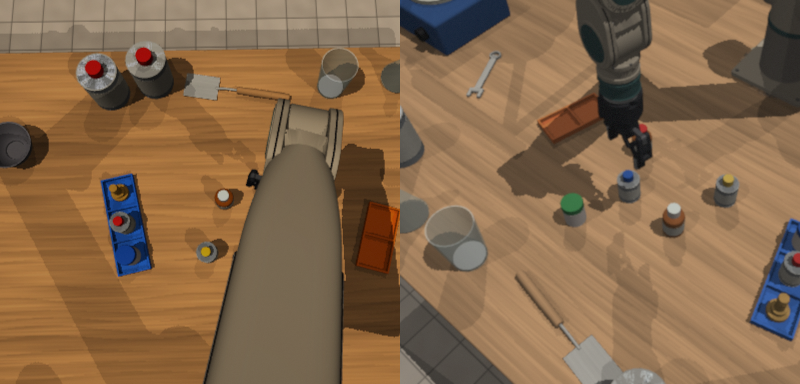

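The blue tray is full and everything in it stands upright: fitting (119,190), tin (121,222), jar (128,252). The gripper is above tin_blue. I'll grasp it now.

Emit:
{"name": "send_rows", "arguments": {"moves": [[[0,0,-3,0,1],[0,0,-3,0,1],[0,0,-3,0,1],[0,0,-1.6,0,1],[0,0,-0.8,0,1],[0,0,0,0,0.4],[0,0,0,0,0],[0,0,0,0,-1]]]}}

```text
time: 25.4
ee_pos: [0.5651, -0.0621, 0.038]
ee_rot: [0.438, 3.108, -0.001]
force: [-0.8, 0.7, 0.2]
finger_gap: 0.0473
gripper_force: 41.1
```

Emit:
{"name": "send_rows", "arguments": {"moves": [[[0,0,0,0,-1],[0,0,0,0,-1],[0,0,0,0,-1],[0,0,0,0,-1],[0,0,0,0,-1],[0,0,0,0,-1],[0,0,0,0,-1],[0,0,0,0,-1]]]}}

```text
time: 26.2
ee_pos: [0.5651, -0.0621, 0.0378]
ee_rot: [0.438, 3.108, -0.0]
force: [0.0, 0.3, 6.1]
finger_gap: 0.0468
gripper_force: 41.3
```

Emit:
{"name": "send_rows", "arguments": {"moves": [[[0,0,1,0,-1],[0,0,3,0,-1],[0,0,4,0,-1],[0,0,3,0,-1],[-0.6,-2.4,0,0,-1],[-0.8,-4.0,0,0,-1],[-0.8,-4.0,0,0,-1],[-0.8,-4.0,0,0,-1]]]}}

```text
time: 27.0
ee_pos: [0.5327, -0.2065, 0.1465]
ee_rot: [-0.437, -3.11, -0.001]
force: [0.6, -0.7, -1.5]
finger_gap: 0.0469
gripper_force: 41.5
```

Emit:
{"name": "send_rows", "arguments": {"moves": [[[-0.7,-4.0,0,0,-1],[-0.7,-4.0,0,0,-1],[-0.7,-3.9,0,0,-1],[0,0,0,0,-1],[0,0,0,0,-1],[0,0,0,0,-1],[0,0,0,0,-1],[0,0,0,0,-1]]]}}

```text
time: 27.8
ee_pos: [0.5128, -0.3234, 0.1463]
ee_rot: [-0.436, -3.111, -0.001]
force: [0.8, -0.2, -1.2]
finger_gap: 0.0473
gripper_force: 41.6
```

Emit:
{"name": "send_rows", "arguments": {"moves": [[[0,0,-3,0,-1],[0,0,-3,0,-1],[0,0,-2,0,-1],[0,0,-1,0,-1],[0,0,-0.6,0,-1],[0,0,0,0,-1],[0,0,0,0,-1],[0,0,0,0,-1]]]}}

```text
time: 28.6
ee_pos: [0.5136, -0.3254, 0.0517]
ee_rot: [0.438, 3.109, -0.002]
force: [0.4, -0.4, -0.6]
finger_gap: 0.047
gripper_force: 41.7
```

Emit:
{"name": "send_rows", "arguments": {"moves": [[[0,0,-0.4,0,-1],[0,0,-0.3,0,-1],[0,0,-0.2,0,-1],[0,0,-0.1,0,-1],[0,0,0,0,-1],[0,0,0,0,-1],[0,0,0,0,-1],[0,0,0,0,-1]]]}}

```text
time: 29.4
ee_pos: [0.5125, -0.3247, 0.0418]
ee_rot: [-0.439, -3.111, 0.0]
force: [-3.9, 1.8, 9.4]
finger_gap: 0.0474
gripper_force: 42.7
```

Emit:
{"name": "send_rows", "arguments": {"moves": [[[0,0,0,0,0.3],[0,0,0,0,0.6],[0,0,0,0,1],[0,0,0,0,1],[0,0,0.5,0,1],[0,0,1.5,0,1],[0,0,4,0,1],[0,0,4.8,0,1]]]}}

```text
time: 30.2
ee_pos: [0.5113, -0.3237, 0.1485]
ee_rot: [-0.438, -3.107, -0.003]
force: [0.6, -0.3, 0.8]
finger_gap: 0.0854
gripper_force: 0.0
```

Emit:
{"name": "send_rows", "arguments": {"moves": [[[0.6,3.9,0,0,1],[0.6,3.9,0,0,1],[0.6,3.9,0,0,1],[0.6,3.9,0,0,1],[0.6,3.9,0,0,1],[0.6,3.9,0,0,1],[0.6,3.9,0,0,1],[0.6,3.9,0,0,1]]]}}

```text
time: 31.0
ee_pos: [0.5612, -0.0112, 0.1499]
ee_rot: [0.438, 3.109, -0.0]
force: [0.5, -0.6, -1.3]
finger_gap: 0.0851
gripper_force: 0.0
```

Emit:
{"name": "send_rows", "arguments": {"moves": [[[0.7,3.9,0,0,1],[0.8,4.0,0,0,1],[0,0,0,0,1],[0,0,0,0,1],[0,0,0,0,1],[0,0,0,0,1],[0,0,0,0,1],[0,0,0,0,1]]]}}

```text
time: 31.8
ee_pos: [0.5755, 0.0654, 0.1483]
ee_rot: [-0.441, -3.11, 0.0]
force: [-0.0, 0.1, -0.2]
finger_gap: 0.0856
gripper_force: 0.0
```

Run:
```python
from h import *
for n in("top","scene"):
    p,d=manip.capture(n); print(n,items(n,p,d,{"tin_blue":(.513,-.325)}))
```

```text
top {'tin_blue': (array([ 511.9, -325.7]), np.float64(11.9), np.float64(78.8), 66)}
scene {'tin_blue': (array([ 513.3, -323. ]), np.float64(13.4), np.float64(76.3), 78)}
```

Emit:
{"name": "send_rows", "arguments": {"moves": [[[0,0.1,-3,0,1],[0,0,-3,0,1],[0,0,-3,0,1],[0,0,-1.8,0,1],[0,0,-0.8,0,1],[0,0,0,0,0.4],[0,0,0,0,0],[0,0,0,0,-1]]]}}

```text
time: 32.7
ee_pos: [0.5771, 0.0672, 0.034]
ee_rot: [0.438, 3.108, 0.0]
force: [-3.3, -0.2, 4.0]
finger_gap: 0.045
gripper_force: 41.1
```

Emit:
{"name": "send_rows", "arguments": {"moves": [[[0,0,0,0,-1],[0,0,0,0,-1],[0,0,0,0,-1],[0,0,0,0,-1],[0,0,0,0,-1],[0,0,0,0,-1],[0,0,0,0,-1],[0,0,0,0,-1]]]}}

```text
time: 33.5
ee_pos: [0.5773, 0.0673, 0.034]
ee_rot: [0.438, 3.108, 0.001]
force: [0.4, -0.2, 6.2]
finger_gap: 0.0451
gripper_force: 41.3
```

Emit:
{"name": "send_rows", "arguments": {"moves": [[[0,0,1,0,-1],[0,0,3,0,-1],[0,0,4,0,-1],[0,0,4,0,-1],[-0.8,-2.0,0,0,-1],[-1.5,-3.9,0,0,-1],[-1.5,-3.9,0,0,-1],[-1.5,-3.9,0,0,-1]]]}}

```text
time: 34.3
ee_pos: [0.5214, -0.0705, 0.1526]
ee_rot: [-0.437, -3.111, -0.0]
force: [0.3, -1.4, -1.3]
finger_gap: 0.045
gripper_force: 41.3
```

Emit:
{"name": "send_rows", "arguments": {"moves": [[[-1.4,-3.8,0,0,-1],[-1.4,-3.8,0,0,-1],[-1.4,-3.8,0,0,-1],[-1.4,-3.8,0,0,-1],[-1.4,-3.8,0,0,-1],[-1.4,-3.8,0,0,-1],[-0.4,-0.5,0,0,-1],[0,0,0,0,-1]]]}}

```text
time: 35.1
ee_pos: [0.4336, -0.3032, 0.1523]
ee_rot: [-0.442, -3.11, -0.002]
force: [-0.7, -0.3, -0.4]
finger_gap: 0.045
gripper_force: 41.4
```

Emit:
{"name": "send_rows", "arguments": {"moves": [[[0,0,0,0,-1],[0,0,0,0,-1],[0,0,-3,0,-1],[0,0,-3,0,-1],[0,0,-3,0,-1],[0,0,-1.4,0,-1],[0,0,0,0,-1],[0,0,0,0,-1]]]}}

```text
time: 35.9
ee_pos: [0.4351, -0.3019, 0.0485]
ee_rot: [-0.436, -3.111, -0.0]
force: [0.8, -0.1, -0.6]
finger_gap: 0.0452
gripper_force: 41.4
```

Emit:
{"name": "send_rows", "arguments": {"moves": [[[0,0,0,0,-1],[0,0,0,0,-1],[0,0,0,0,-1],[0,0,0,0,-1],[0,0,0,0,-1],[0,0,0,0,-1],[0,0,0,0,-1],[0,0,0,0,-1]]]}}

```text
time: 36.7
ee_pos: [0.4346, -0.3027, 0.0483]
ee_rot: [-0.439, -3.111, -0.0]
force: [-0.1, -0.1, -0.4]
finger_gap: 0.0453
gripper_force: 41.4
```

Release should come at z of about 0.038, so 1.0 cm further down.

Emit:
{"name": "send_rows", "arguments": {"moves": [[[0.1,0,-0.4,0,-1],[0,0,-0.3,0,-1],[0,0,-0.2,0,-1],[0,0,-0.1,0,-1],[0,0,0,0,-1],[0,0,0,0,-1],[0,0,0,0,-1],[0,0,0,0,-1]]]}}

```text
time: 37.5
ee_pos: [0.4356, -0.3028, 0.0383]
ee_rot: [0.439, 3.111, -0.0]
force: [-0.6, -0.8, -1.1]
finger_gap: 0.0453
gripper_force: 41.6
```

Emit:
{"name": "send_rows", "arguments": {"moves": [[[0,0,-0.1,0,-1],[0,0,0,0,-1],[0,0,0,0,-1],[0,0,0,0,-1],[0,0,0,0,-1],[0,0,0,0,-1],[0,0,0,0,-1],[0,0,0,0,-1]]]}}

```text
time: 38.3
ee_pos: [0.4357, -0.3028, 0.038]
ee_rot: [0.438, 3.111, -0.0]
force: [-1.7, 1.5, 6.6]
finger_gap: 0.0452
gripper_force: 42.0
```

Emit:
{"name": "send_rows", "arguments": {"moves": [[[0,0,0,0,0.3],[0,0,0,0,0.6],[0,0,0,0,1],[0,0,0,0,1],[0,0,0.5,0,1],[0,0,1.5,0,1],[0,0,4,0,1],[0,0,5,0,1]]]}}

```text
time: 39.1
ee_pos: [0.4339, -0.3012, 0.1465]
ee_rot: [-0.438, -3.106, -0.005]
force: [0.3, -0.7, 0.3]
finger_gap: 0.0852
gripper_force: 0.0
```

Emit:
{"name": "send_rows", "arguments": {"moves": [[[0,-4,2,0,1],[0,-4,1,0,1],[0,-4,1,0,1],[0,-4,0,0,1],[0,-2,0,0,1],[0,0,0,0,1],[0,0,0,0,1],[0,0,0,0,1]]]}}

```text
time: 39.9
ee_pos: [0.4354, -0.4814, 0.1871]
ee_rot: [-0.437, -3.11, -0.002]
force: [-0.1, -0.2, 0.1]
finger_gap: 0.0857
gripper_force: 0.0
```

```bash
python3 look.py a3
python3 - <<'E'
from h import *
for n in("top","scene"):
    p,d=manip.capture(n)
    for k,v in items(n,p,d,{"hose":(.602,.329),"tin_red":(.523,.313),"jar_blue":(.444,.297),"tin_blue":(.513,-.325),"amber_white":(.436,-.303),"tin_yellow":(.446,.109),"amber_red":(.451,-.118),"jar_green":(.6825,-.1135)}).items(): print(n,k,v)
E
```

```text
40.0 [ 0.43563619 -0.48132872  0.18728379] [ 0.27211045  0.15408927 -0.11682567] 0.0851972645208036 0.0
top hose (array([600.8, 326.8]), np.float64(10.3), np.float64(68.4), 51)
top tin_red (array([520.6, 310.1]), np.float64(11.6), np.float64(78.9), 64)
top jar_blue (array([442.4, 294.3]), np.float64(23.6), np.float64(66.0), 265)
top tin_blue (array([ 511.5, -325.5]), np.float64(11.7), np.float64(78.5), 70)
top amber_white (array([ 434.2, -303.5]), np.float64(13.5), np.float64(83.8), 91)
top tin_yellow (array([444.9, 107. ]), np.float64(11.3), np.float64(75.5), 79)
top amber_red (array([ 450.5, -120. ]), np.float64(13.4), np.float64(80.7), 108)
top jar_green (array([ 681. , -114.7]), np.float64(23.2), np.float64(62.9), 278)
scene hose (array([602.3, 330.7]), np.float64(10.9), np.float64(67.4), 121)
scene tin_red (array([521.9, 312.8]), np.float64(13.0), np.float64(76.8), 135)
scene jar_blue (array([444.7, 297.9]), np.float64(24.6), np.float64(64.2), 443)
scene tin_blue (array([ 514.6, -323.7]), np.float64(13.5), np.float64(76.5), 74)
scene amber_white (array([ 435.1, -300.4]), np.float64(14.7), np.float64(81.6), 95)
scene tin_yellow (array([447.7, 110.9]), np.float64(11.7), np.float64(73.4), 84)
scene amber_red (array([ 450. , -115.8]), np.float64(15.8), np.float64(78.1), 96)
scene jar_green (array([ 684.3, -111.7]), np.float64(24.0), np.float64(60.3), 357)
```

View pics/a3.png

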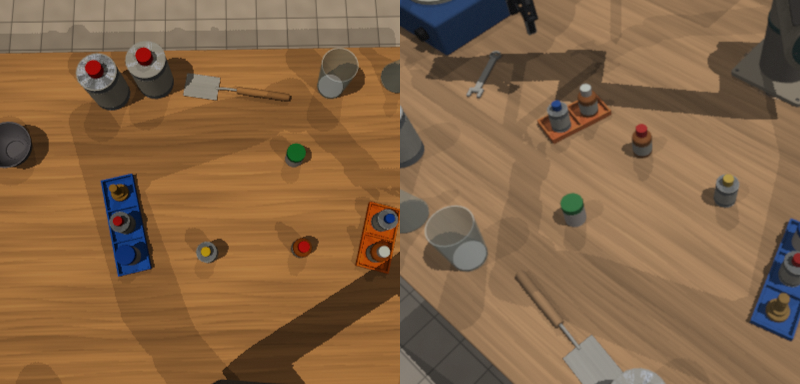

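All five items are upright in their pockets. In the top view the blue tray holds them at (119,190), (121,222) and (128,252), and the orange tray at (388,220) and (383,252). Each is within about 3 mm of its pocket centre and sits 4 mm up, on the pocket floor. The three unwanted containers haven't moved, and the gripper is clear and empty.

```bash
python3 -c "
from rig import manip
print(manip.sign_off())"
```

```text
the job is handed in; nothing more can be done
None
```

I handed the job in at about 40 s: in the final camera check both kits were upright in their trays, each item within about 3 mm of its pocket centre, with the three unwanted containers where they started and the gripper empty; sign-off returned no verdict.

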